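# Step the laser attenuator to its third click

### The arm

A 6-joint arm with a two-finger parallel gripper is mounted at the origin on the work surface. World frame = base frame: x ahead of the robot, y to its left, z up, the work surface at z = 0. Lengths are in m, angles in rad, forces in N, time in s.
With the tool pointing down it reaches from about 0.4 to 0.925 m from the base axis. Payload 3.4 kg.
Tool frame: the origin (TCP) lies midway between the tips of the shut fingers; the grasp point (between the pads) lies 19 mm behind it; x points along the fingers, y is the direction in which the jaws open and shut, and the axes are right-handed (so a half turn about x gives the same grasp; the last joint's range is limited). The gripper opens to 85 mm and grips with 20 to 120 N. Pads are 22 mm wide; open, the fingers measure 114 mm over their backs; the gripper's body (76 mm by 85 mm) begins 54 mm behind the grasp point. The pads swing forward as they close: fully open they stand 13 mm farther back than shut.
Start: joints at [-1.333, 0.307, 1.506, -0, 1.328, -0.073], TCP at [0.176, -0.547, 0.231] pointing down, gripper open.
Joint ranges: [-3.12, 3.12], [-1.05, 2.28], [0.14, 2.33], [-1.42, 4.57], [0.1, 2.73], [-2.68, 2.68]. Speed limits (rad/s): [2.57, 2.57, 3.14, 3.14, 3.14, 3.14].

### API

Orientations are given as a unit quaternion [x, y, z, w].
In Python, from plant import arm gives the robot as it stands. The module is installed in compiled form; this text tells all that it offers.
- The arm moves only by the tool drive_tool, never from a script. Its argument "rows" is a list of rows, each an object of numbers: "x", "y", "z": the shift along the tool's x, y, z in cm; "twist": the turn about the tool's x in degrees; "hand": the finger opening in cm, from 0 to 8.54. In form: [{"x": .., "y": .., "z": .., "twist": .., "hand": ..}, ...]. A call has 1 to 5 rows; each row shifts and turns the pose as measured when the row begins, along the tool's axes as they then stand; what a row does not reach is not made up. A row lasts 1/12 s, in which the tool goes at most 41.7 mm and 7.16 degrees, less where a joint would pass 70% of its speed; a pose out of reach is approached as far as the arm can. A call is refused whole if a number of a shift passes 4.17 or a number of a turn 7.16, either way. A call with a gripper value outside its range is refused whole. The fingers move at their own pace and stop on an object; "grip_force" is the grip in N (left out, the last holds). Time passes only in rows, so rows that do not move let the fingers close. It gives the time, the measured TCP pose, the force and the opening at its end, in the units of the state.
- arm.get_state(): the state, without advancing time (a new reading comes with each control period).
- arm.read_camera(name): name is "scene" or "top" or "wrist"; returns the picture (384x512x3 uint8, red, green, blue); there is no depth.
- arm.camera_model(name): a dict with "fx", "fy", "cx", "cy" (pixels), "R" (3x3) and "t" (3): a world point X has camera coordinates R X + t. Camera axes: x right, y down, z forward; pixel columns grow to the right and rows downward; lengths in m; the calibration is good to about 2 mm. The wrist camera is an equidistant fisheye: a pixel r from the principal point sees the ray r / f radians off the axis. A picture is of the moment at which its call begins: read the wrist's pose just before it. camera_model takes no time and is no camera call; for the wrist camera it gives the pose at the moment of the call.
- arm.hand_in(): hands the job in, once; it reports no verdict.
The state is a dict: "time": time; "qpos": joint angles; "qd": joint speeds; "tau": joint torques, N m; "eef_pos": TCP position; "tool_rot": TCP orientation; "contact_force": force on the tool from outside, world axes, zero at the start; "ft_torque": the same for the moment, N m; "grip_width": finger opening in m.
Only numpy, scipy, OpenCV 4.12 (cv2) and the standard library are available. Lean on these libraries where they do the work, as an engineer would, in place of code of your own. Each camera call takes 0.05 s, during which the arm holds its last target.

### The job

With the fingertips, gently push the orange lever on top of the attenuator along its slot, away from the red home mark, feeling it click from stop to stop, and leave it resting in the third click from home without running past it. Only then press the green button on the shutter controller right down and let it come up again. Grasp nothing, and leave everything else standing where it is.

Things in the scene. Friction and masses are not known exactly. Their poses are not given: they have to be found in the camera images.
- bench: fixed rail 80 x 400 x 12 mm (yaw varies) with a blue laser head and, in its middle, the black attenuator housing, 52 mm wide, 200 mm long, top 62 mm above the table (laser head no higher), slot on top, marks every 20 mm, the home mark red, at the laser end. Origin on the table under the middle of the housing; y along the slot, away from the laser; z up.
- lever (a joint): travel of the lever along the bench's +y, m: starts within 3 mm of home, 0 (home end stop, 60 mm to the -y side of the housing's middle); clicks every 0.020: first 0.020, second 0.040, third 0.060, to 0.120. Between clicks it resists with 4 to 5 N; past half-way it snaps by itself into the next click and rests there, within about 2 mm.
- lever_tab (a point): centre of the lever's orange tab, 87 mm above the table; axes as the bench's. The tab is 30 mm across (x), 12 mm thick along the slot (y) and 34 mm tall (70 to 104 mm above the table); it moves only along the bench's y.
- shutter_top (a point): centre of the top of the green push button (30 mm wide) on the shutter controller, a fixed grey box 100 x 80 mm, 50 mm tall, to the left of the attenuator; z up
- shutter (a joint): travel of the green button, in m: 0 up, 0.006 right down (about 5 N); it springs back when let go
- post_mid (a point): bystander: loose black optical post, upright, 32 mm foot, 66 mm tall, standing in front of the attenuator; point half-way up
- mount_mid (a point): bystander: loose lens mount on a round foot, 78 mm tall, 40 mm wide, standing behind the attenuator; point half-way up
- driver_grip (a point): bystander: loose screwdriver, 160 mm long, lying on the table; point in the handle
- tray_in (a point): bystander: loose clear parts tray 90 x 70 x 22 mm with one divider; centre of its inner floor
- jar_mid (a point): bystander: loose closed jar, 48 mm wide, 65 mm tall, beside the controller; point half-way up
- case_mid (a point): bystander: loose white optics case 60 x 60 x 28 mm, behind the attenuator; its centre
- block_mid (a point): bystander: loose black beam block on a steel foot, 60 mm wide, 75 mm tall, between attenuator and controller; point half-way up
Not all that is in view belongs to the job. Of the things that look like the part that bears shutter_top, take the one that is farthest to the robot's left at the start.

How it is judged:
On the way, in this order (a step that is already met when the one before it is completed fails the run):
1. the lever rests in the third click (value of joint lever between 0.056 and 0.064 m and velocity of joint lever between -0.01 and 0.01 m/s), for 0.2 s.
2. the green button is pressed right down (value of joint shutter above 0.0045 m and value of joint lever between 0.056 and 0.064 m), for 0.02 s.
At the end, for the whole second after the job is handed in: The lever rests in the third click (0.060 m, within 4 mm), the button is up again (under 2 mm), and no bystander is more than 20 mm from where it stood (value of joint lever between 0.056 and 0.064 m and velocity of joint lever between -0.005 and 0.005 m/s and value of joint shutter below 0.002 m and distance of each of post_mid, mount_mid, driver_grip, tray_in, jar_mid, case_mid, block_mid from where it was at the start of the episode below 0.02 m); the robot touches nothing.
It fails at once if the lever runs past the third click (beyond half-way to the fourth) (value of joint lever above 0.07 m).
It fails at once if the button is pressed while the lever is not in the third click (value of joint shutter above 0.003 m and not (value of joint lever between 0.056 and 0.064 m)).
It fails at once if the lever is pushed or squeezed with more than 18 N (contact force between the fingers and lever above 18 N).
It fails at once if a loose thing is moved or lifted by more than 20 mm (distance of any of post_mid, mount_mid, driver_grip, tray_in, jar_mid, case_mid, block_mid from where it was at the start of the episode above 0.02 m).
It also fails if it takes over 64 s, if anything falls off the work surface, if the arm or the gripper's body presses on something with over 40 N, if the wrist force passes 120 N, or if a joint passes its speed limit or range.

## Working session

There is one attempt and no reset: what is moved stays moved. The work goes in short steps, Python scripts to look and compute and a tool call to move; the robot and the scene stay as the last step left them, time stands still between calls to the robot, and variables do not carry over. Pictures are saved under pics/ and viewed, and the job is handed in when it is done.

Besides the shell and the picture viewer there is one more tool, called after "Emit:" as name(argument=value, ...) on one line, values as JSON. drive_tool: Moves the arm, as the interface text tells. Its arguments: {"type":"object","properties":{"rows":{"type":"array"},"grip_force":{"type":"number"}},"required":["rows"]}

```bash
mkdir -p pics; python3 - <<'E'
from plant import arm
import cv2
s=arm.get_state()
for k,v in s.items(): print(k,v)
for n in ["scene","top","wrist"]:
    m=arm.camera_model(n); print(n,m)
    cv2.imwrite(f"pics/{n}0.png",arm.read_camera(n)[:,:,::-1])
E
```

```text
time 0.0
qpos [-1.33347392e+00  3.07580742e-01  1.50766678e+00 -1.42178993e-05
  1.32843352e+00 -7.35222067e-02]
qd [ 0.00017789 -0.00116659 -0.00095909  0.00015329  0.0003815  -0.00093034]
tau [-1.30835484e-03 -4.57549453e+01 -2.51912642e+01  1.25322726e-04
  1.34010610e-02 -1.24565105e-05]
eef_pos [ 0.17566407 -0.5467673   0.23037913]
tool_rot [-0.69851766 -0.11019486  0.69864819 -0.1087239 ]
contact_force [0.26945301 0.73202074 0.29014585]
ft_torque [0.02627288 0.00161549 0.03098783]
grip_width 0.08550865038423122
scene {'fx': 390.16793178967015, 'fy': 390.16793178967015, 'cx': 254.25883422257016, 'cy': 193.5434561243813, 'R': array([[ 0.88034065,  0.47424077, -0.00979937],
       [ 0.25174776, -0.48463315, -0.83770745],
       [-0.40202413,  0.73500096, -0.54603131]]), 't': array([-0.53581964, -0.00664138,  1.18273334])}
top {'fx': 421.7133906739339, 'fy': 421.7133906739339, 'cx': 260.26460333143126, 'cy': 190.11653340940694, 'R': array([[-0.00484766, -0.9999773 ,  0.00467969],
       [-0.99681333,  0.0044596 , -0.07964488],
       [ 0.0796222 , -0.00505087, -0.99681232]]), 't': array([0.10247559, 0.53954799, 1.08420593])}
wrist {'fx': 297.3186396354542, 'fy': 297.3186396354542, 'cx': 256.0620159118226, 'cy': 188.57777233119685, 'R': array([[ 0.30644247, -0.95188628, -0.00234837],
       [-0.90505055, -0.29212714,  0.30910392],
       [-0.29491781, -0.09259718, -0.95102537]]), 't': array([-0.57397823, -0.03930845,  0.37973839])}
```

View pics/scene0.png

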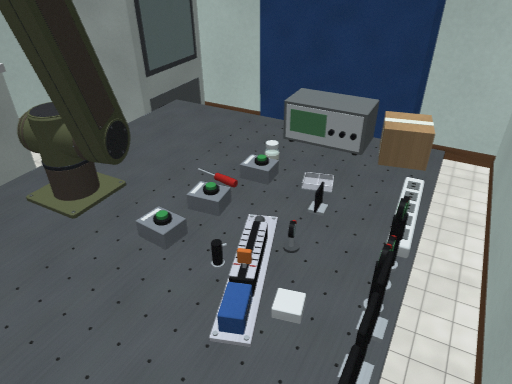

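View pics/top0.png

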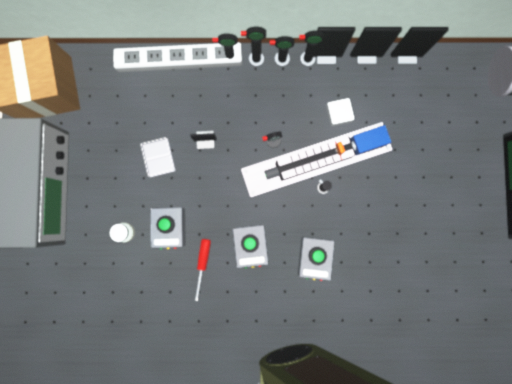

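View pics/wrist0.png

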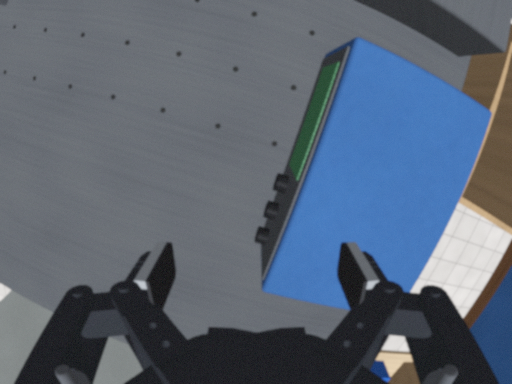

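```bash
cat > h.py <<'E'
import numpy as np,cv2
def load(n): 
    return cv2.imread(f"pics/{n}.png")
def ray(m,u,v):
    d=np.array([(u-m['cx'])/m['fx'],(v-m['cy'])/m['fy'],1.]); R=np.array(m['R']);t=np.array(m['t'])
    return -R.T@t, R.T@d
def onz(m,u,v,z):
    o,d=ray(m,u,v); return o+d*(z-o[2])/d[2]
def proj(m,X):
    c=np.array(m['R'])@np.array(X)+np.array(m['t']); return np.array([m['fx']*c[0]/c[2]+m['cx'],m['fy']*c[1]/c[2]+m['cy']])
def tri(m1,p1,m2,p2):
    A=[];b=[]
    for m,p in((m1,p1),(m2,p2)):
        o,d=ray(m,*p); d/=np.linalg.norm(d); P=np.eye(3)-np.outer(d,d); A.append(P);b.append(P@o)
    return np.linalg.lstsq(np.vstack(A),np.hstack(b),rcond=None)[0]
def blobs(img,lo,hi,amin=8):
    m=cv2.inRange(cv2.cvtColor(img,cv2.COLOR_BGR2HSV),lo,hi)
    n,l,s,c=cv2.connectedComponentsWithStats(m)
    return [(s[i],c[i].round(1)) for i in range(1,n) if s[i][4]>=amin],l
E
python3 - <<'E'
from plant import arm
from h import *
T=arm.camera_model("top");S=arm.camera_model("scene")
for n,m in(("top0",T),("scene0",S)):
    im=load(n)
    for nm,lo,hi in(("orange",(5,170,120),(18,255,255)),("green",(55,120,80),(80,255,255)),("red",(0,170,80),(4,255,255)),("blue",(105,150,60),(120,255,255))):
        for s,c in blobs(im,lo,hi)[0]:
            print(n,nm,s,c,onz(m,*c,.087).round(3) if nm=="orange" else onz(m,*c,.06).round(3))
a=load("top0")[100:220,220:420];b=load("scene0")[200:345,190:330]
cv2.imwrite("pics/za.png",cv2.resize(a,None,fx=4,fy=4,interpolation=2));cv2.imwrite("pics/zb.png",cv2.resize(b,None,fx=4,fy=4,interpolation=2))
E
```

```text
top0 orange [337 144   8   9  32] [340.3 148.1] [ 0.639 -0.099  0.087]
top0 green [158 218  13  13 125] [164.2 223.9] [0.453 0.342 0.06 ]
top0 green [244 237  12  13 119] [249.5 243.1] [0.404 0.128 0.06 ]
top0 green [312 250  13  13 122] [317.9 255.7] [ 0.372 -0.043  0.06 ]
top0 red [242  32   5   3  13] [243.7  32.9] [0.948 0.141 0.06 ]
top0 red [300  35   5   5  21] [302.   37.2] [ 0.936 -0.011  0.06 ]
top0 red [212  39   6   3  17] [214.6  39.9] [0.93  0.217 0.06 ]
top0 red [269  40   7   4  22] [272.   41.5] [0.925 0.068 0.06 ]
top0 red [263 137   4   3  11] [264.6 137.9] [0.671 0.088 0.06 ]
top0 red [198 239  12  31 247] [203.3 253.9] [0.378 0.243 0.06 ]
top0 blue [354 126  37  27 588] [371.8 139.1] [ 0.667 -0.186  0.06 ]
scene0 orange [237 249  15   4  52] [244.2 250.4] [ 0.63  -0.083  0.087]
scene0 green [257 155   9   5  38] [261.1 157. ] [0.445 0.351 0.06 ]
scene0 green [205 182  11   8  59] [210.1 185.2] [0.396 0.136 0.06 ]
scene0 green [156 211  12   9  71] [161.3 214.1] [ 0.363 -0.035  0.06 ]
scene0 red [214 173  23  14 164] [225.5 179.4] [0.417 0.183 0.06 ]
scene0 blue [  261     0   184   138 17647] [347.8  50.3] [0.272 1.833 0.06 ]
scene0 blue [ 218  282   34   52 1294] [234.  307.4] [ 0.676 -0.204  0.06 ]
```

View pics/za.png

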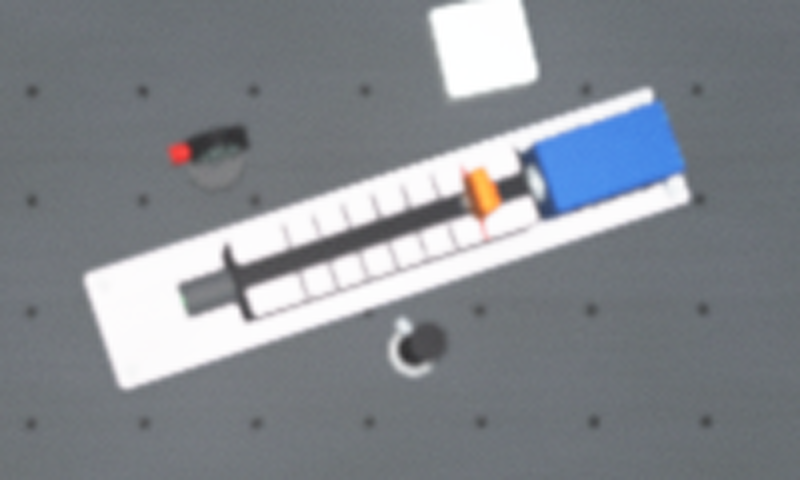

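View pics/zb.png

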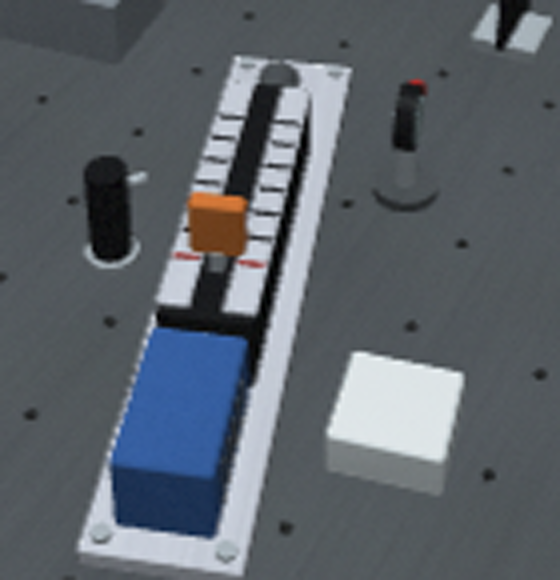

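```bash
python3 - <<'E'
from plant import arm
from h import *
from scipy.spatial.transform import Rotation as Ro
T=arm.camera_model("top");S=arm.camera_model("scene")
c=lambda x,y:(x/4+220-.4,y/4+100-.4)
d=lambda x,y:(x/4+190-.4,y/4+200-.4)
C=[onz(T,*c(*p),.012) for p in((85,275),(652,88),(690,202),(125,388))]
print(np.round(C,4)); mid=np.mean(C,0);print("mid",mid, [np.linalg.norm(C[i]-C[(i+1)%4]).round(4) for i in range(4)])
y=(C[0]+C[3]-C[1]-C[2]); y/=np.linalg.norm(y); print("benchy",y, "yaw",np.degrees(np.arctan2(-y[0],y[1])))
# home marks both views
ht=[onz(T,*c(*p),.062) for p in((464,170),(486,236))]; hs=[onz(S,*d(*p),.062) for p in((187,256),(250,265))]
for h in (*ht,*hs): 
    r=h-mid; print("home",h.round(4),"along",(r@y).round(4),"across",(r@np.array([y[1],-y[0],0])).round(4))
# tab top corners centre
for n,m,f,p in(("T",T,c,(481,190)),("S",S,d,(219,204))):
    X=onz(m,*f(*p),.104 if n=="S" else .104); r=X-mid; print(n,X.round(4),(r@y).round(4),(r@np.array([y[1],-y[0],0])).round(4))
# button tops
for a,b in(((164.2,223.9),(261.1,157)),((249.5,243.1),(210.1,185.2))): print("btn",tri(T,a,S,b))
s=arm.get_state(); print(Ro.from_quat(s['tool_rot']).as_matrix().round(3))
a=load("top0")[195:260,100:190];b=load("scene0")[130:190,220:300]
cv2.imwrite("pics/zc.png",np.hstack([cv2.resize(a,(400,300),interpolation=2),cv2.resize(b,(400,300),interpolation=2)]))
for p in ((.453,.342),): pass
E
```

```text
[[ 0.5989  0.1512  0.012 ]
 [ 0.7236 -0.2291  0.012 ]
 [ 0.6463 -0.2523  0.012 ]
 [ 0.5237  0.1249  0.012 ]]
mid [ 0.62313835 -0.05134247  0.012     ] [np.float64(0.4002), np.float64(0.0808), np.float64(0.3966), np.float64(0.0797)]
benchy [-0.31035765  0.95061986  0.        ] yaw 18.0807856059709
home [ 0.6587 -0.0925  0.062 ] along -0.0502 across 0.0211
home [ 0.6162 -0.1057  0.062 ] along -0.0495 across -0.0235
home [ 0.6218 -0.1029  0.062 ] along -0.0486 across -0.0172
home [ 0.6545 -0.0934  0.062 ] along -0.0497 across 0.0168
T [ 0.6381 -0.0949  0.104 ] -0.046 0.0007
S [ 0.6409 -0.1003  0.104 ] -0.0521 0.0017
btn [0.45195468 0.33950239 0.06736899]
btn [0.40353777 0.12706259 0.06738748]
[[-0.     0.306 -0.952]
 [ 0.002 -0.952 -0.306]
 [-1.    -0.002 -0.   ]]
```

View pics/zc.png

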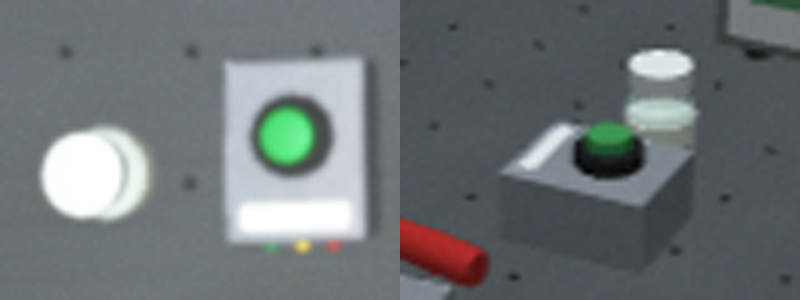

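Emit:
drive_tool(rows=[{"z":-2,"y":-0.8,"hand":0},{"z":-3.8,"y":-1.55,"hand":0},{"z":-3.8,"y":-1.55,"hand":0},{"z":-3.8,"y":-1.55,"hand":0},{"z":-3.8,"y":-1.55,"hand":0}], grip_force=20)

```text
$.rows[0]: bad value
```

Emit:
drive_tool(rows=[{"x":0,"y":-0.8,"z":-2,"twist":0,"hand":0},{"x":0,"y":-1.55,"z":-3.8,"twist":0,"hand":0},{"x":0,"y":-1.55,"z":-3.8,"twist":0,"hand":0},{"x":0,"y":-1.55,"z":-3.8,"twist":0,"hand":0},{"x":0,"y":-1.55,"z":-3.8,"twist":0,"hand":0}], grip_force=20)

```text
time: 0.57
eef_pos: [0.3161, -0.4309, 0.2279]
tool_rot: [-0.698, -0.105, 0.701, -0.104]
contact_force: [1.0, -0.3, 0.3]
grip_width: 0.0255
```

Emit:
drive_tool(rows=[{"x":0,"y":-1.6,"z":-3.8,"twist":0,"hand":0},{"x":0,"y":-1.6,"z":-3.8,"twist":0,"hand":0},{"x":0,"y":-1.6,"z":-3.8,"twist":0,"hand":0},{"x":0,"y":-1.6,"z":-3.8,"twist":0,"hand":0},{"x":0,"y":-1.6,"z":-3.8,"twist":0,"hand":0}])

```text
time: 0.98
eef_pos: [0.4748, -0.295, 0.2262]
tool_rot: [-0.697, -0.105, 0.701, -0.103]
contact_force: [0.2, -1.4, -0.9]
grip_width: 0.0001
```

Emit:
drive_tool(rows=[{"x":0,"y":-1.6,"z":-3.8,"twist":0,"hand":0},{"x":0,"y":-1.6,"z":-3.8,"twist":0,"hand":0},{"x":0,"y":-1.6,"z":-3.8,"twist":0,"hand":0},{"x":0,"y":-0.5,"z":-2,"twist":0,"hand":0},{"x":0,"y":0,"z":0,"twist":0,"hand":0}])

```text
time: 1.4
eef_pos: [0.5939, -0.196, 0.2238]
tool_rot: [-0.698, -0.108, 0.7, -0.105]
contact_force: [1.0, -1.0, -0.2]
grip_width: -0.0001
```

```bash
cat > st.py <<'E'
from plant import arm
from h import *
from scipy.spatial.transform import Rotation as Ro
mid=np.array([0.62314,-0.05134,0]);by=np.array([-.3104,.9506,0]);bx=np.array([.9506,.3104,0])
def st(tgt=None):
    s=arm.get_state(); R=Ro.from_quat(s['tool_rot']).as_matrix(); p=np.array(s['eef_pos']);r=p-mid
    print("t",s['time'],"p",p.round(4),"along",(r@by).round(4),"across",(r@bx).round(4),"w",s['grip_width'])
    f=np.array(s['contact_force']); print("F bench y,x,z",(f@by).round(2),(f@bx).round(2),f[2].round(2))
    print(R.round(3))
    if tgt is not None: print("shift cm tool",(R.T@(np.array(tgt)-p)*100).round(2))
E
python3 -c "
from st import *
st([0.6526,-0.1417,0.08])"
```

```text
t 1.4 p [ 0.5939 -0.196   0.2238] along -0.1284 across -0.0727 w -6.159650116202088e-05
F bench y,x,z -1.28 0.59 -0.23
[[-0.004  0.298 -0.955]
 [ 0.004 -0.955 -0.298]
 [-1.    -0.005  0.003]]
shift cm tool [14.38 -3.36 -7.26]
```

Emit:
drive_tool(rows=[{"x":0,"y":-1.7,"z":-3.7,"twist":0,"hand":0},{"x":0,"y":-1.7,"z":-3.7,"twist":0,"hand":0},{"x":3.5,"y":0,"z":0,"twist":0,"hand":0},{"x":3.5,"y":0,"z":0,"twist":0,"hand":0},{"x":2.5,"y":0,"z":0,"twist":0,"hand":0}])

```text
time: 1.82
eef_pos: [0.6583, -0.1436, 0.1326]
tool_rot: [0.702, 0.106, -0.696, 0.109]
contact_force: [-0.9, -0.0, -0.6]
grip_width: -0.0002
```

```bash
python3 -c "
from st import *
st([0.6526,-0.1417,0.08])
for n in ['scene','wrist','top']: cv2.imwrite(f'pics/{n}1.png',arm.read_camera(n)[:,:,::-1])
a=cv2.imread('pics/scene1.png')[170:320,180:340]
cv2.imwrite('pics/z1.png',np.hstack([cv2.resize(a,(400,375),interpolation=2),cv2.resize(cv2.imread('pics/top1.png')[90:240,230:390],(400,375))]))
"
```

```text
t 1.8167 p [ 0.6583 -0.1436  0.1326] along -0.0986 across 0.0048 w -0.00024184916757845598
F bench y,x,z 0.26 -0.87 -0.62
[[ 0.009  0.3   -0.954]
 [-0.002 -0.954 -0.3  ]
 [-1.     0.005 -0.008]]
shift cm tool [ 5.25 -0.38  0.52]
```

View pics/z1.png

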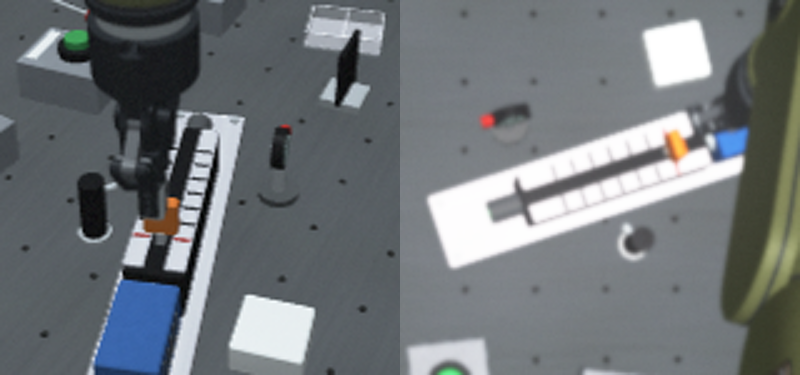

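View pics/wrist1.png

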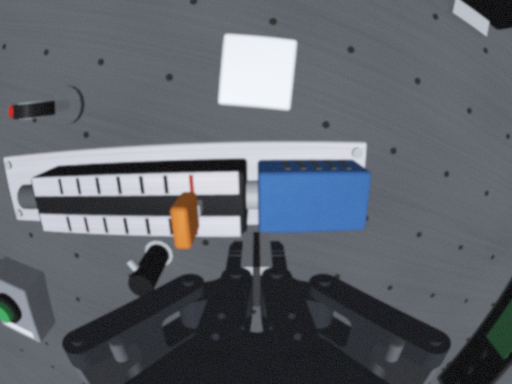

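Emit:
drive_tool(rows=[{"x":2.2,"y":0,"z":0.5,"twist":0,"hand":0},{"x":1.5,"y":0,"z":0,"twist":0,"hand":0},{"x":0,"y":0,"z":0,"twist":0,"hand":0}])

```text
time: 2.22
eef_pos: [0.6537, -0.149, 0.1006]
tool_rot: [0.703, 0.104, -0.695, 0.108]
contact_force: [0.0, 1.1, -0.2]
grip_width: 0.0001
```

```bash
python3 -c "
from st import *
st([0.6526,-0.1417,0.084])
"
```

```text
t 2.2167 p [ 0.6537 -0.149   0.1006] along -0.1023 across -0.0013 w 5.975022424029565e-05
F bench y,x,z 1.0 0.38 -0.23
[[ 0.011  0.297 -0.955]
 [-0.004 -0.955 -0.297]
 [-1.     0.007 -0.009]]
shift cm tool [ 1.65 -0.74 -0.1 ]
```

Emit:
drive_tool(rows=[{"x":1.3,"y":0,"z":0,"twist":0,"hand":0},{"x":0.4,"y":0,"z":0,"twist":0,"hand":0},{"x":0,"y":-0.5,"z":0,"twist":0,"hand":0},{"x":0,"y":-0.5,"z":0,"twist":0,"hand":0},{"x":0,"y":0,"z":0,"twist":0,"hand":0}])

```text
time: 2.63
eef_pos: [0.6547, -0.1433, 0.0936]
tool_rot: [0.707, 0.101, -0.691, 0.109]
contact_force: [0.5, -0.7, 0.4]
grip_width: -0.0002
```

```bash
python3 -c "
from st import *
st([0.6526,-0.1417,0.084])
"
```

```text
t 2.6333 p [ 0.6547 -0.1433  0.0936] along -0.0972 across 0.0015 w -0.00015454133767580714
F bench y,x,z -0.82 0.22 0.4
[[ 0.023  0.293 -0.956]
 [-0.008 -0.956 -0.293]
 [-1.     0.015 -0.02 ]]
shift cm tool [ 0.96 -0.23  0.17]
```

Emit:
drive_tool(rows=[{"x":1.0,"y":0,"z":0,"twist":0,"hand":0},{"x":0.5,"y":0,"z":0,"twist":0,"hand":0},{"x":0,"y":0,"z":0,"twist":0,"hand":0}])

```text
time: 2.88
eef_pos: [0.657, -0.1433, 0.0812]
tool_rot: [0.709, 0.1, -0.689, 0.11]
contact_force: [0.1, -0.6, -0.7]
grip_width: -0.0002
```

```bash
python3 -c "
from st import *
st([0.6526,-0.1417,0.084])
"
```

```text
t 2.8833 p [ 0.657  -0.1433  0.0812] along -0.098 across 0.0037 w -0.00023970651764234762
F bench y,x,z -0.57 -0.05 -0.69
[[ 0.03   0.294 -0.955]
 [-0.01  -0.956 -0.294]
 [-1.     0.018 -0.025]]
shift cm tool [-0.29 -0.28  0.37]
```

Emit:
drive_tool(rows=[{"x":0,"y":-0.5,"z":0.2,"twist":0,"hand":0},{"x":0,"y":-0.4,"z":0.1,"twist":0,"hand":0},{"x":0,"y":-0.3,"z":0,"twist":0,"hand":0},{"x":0,"y":-0.3,"z":0,"twist":0,"hand":0},{"x":0,"y":-0.2,"z":0,"twist":0,"hand":0}])

```text
time: 3.3
eef_pos: [0.6478, -0.1265, 0.0798]
tool_rot: [0.708, 0.1, -0.69, 0.11]
contact_force: [-0.3, 0.0, 0.5]
grip_width: -0.0001
```

```bash
python3 -c "
from st import *
st()
"
```

```text
t 3.3 p [ 0.6478 -0.1265  0.0798] along -0.0791 across 0.0001 w -8.032121076774536e-05
F bench y,x,z 0.09 -0.27 0.55
[[ 0.027  0.294 -0.956]
 [-0.009 -0.956 -0.294]
 [-1.     0.017 -0.023]]
```

Moved 19 mm; contact should come in about 9 mm.

Emit:
drive_tool(rows=[{"x":0,"y":-0.2,"z":0,"twist":0,"hand":0},{"x":0,"y":-0.2,"z":0,"twist":0,"hand":0},{"x":0,"y":-0.2,"z":0,"twist":0,"hand":0}])

```text
time: 3.55
eef_pos: [0.6459, -0.1197, 0.0798]
tool_rot: [0.708, 0.1, -0.69, 0.11]
contact_force: [-0.8, 0.2, 1.2]
grip_width: 0.0002
```

Emit:
drive_tool(rows=[{"x":0,"y":-0.2,"z":0,"twist":0,"hand":0},{"x":0,"y":-0.2,"z":0,"twist":0,"hand":0}])

```text
time: 3.72
eef_pos: [0.6449, -0.1158, 0.0799]
tool_rot: [0.708, 0.1, -0.69, 0.11]
contact_force: [0.1, -2.5, -0.5]
grip_width: 0.0
```

Emit:
drive_tool(rows=[{"x":0,"y":-0.2,"z":0,"twist":0,"hand":0},{"x":0,"y":-0.2,"z":0,"twist":0,"hand":0}])

```text
time: 3.88
eef_pos: [0.6441, -0.1135, 0.08]
tool_rot: [0.709, 0.099, -0.69, 0.112]
contact_force: [0.8, -5.3, -1.0]
grip_width: 0.0002
```

```bash
python3 -c "
from st import *
st()
"
```

```text
t 3.8833 p [ 0.6441 -0.1135  0.08  ] along -0.0656 across 0.0007 w 0.00020416710030535793
F bench y,x,z -5.29 -0.86 -0.99
[[ 0.029  0.295 -0.955]
 [-0.013 -0.955 -0.295]
 [-0.999  0.021 -0.024]]
```

Emit:
drive_tool(rows=[{"x":0,"y":-0.2,"z":0,"twist":0,"hand":0},{"x":0,"y":-0.2,"z":0,"twist":0,"hand":0}])

```text
time: 4.05
eef_pos: [0.6435, -0.1115, 0.08]
tool_rot: [0.709, 0.098, -0.689, 0.113]
contact_force: [0.2, -5.1, -1.2]
grip_width: -0.0
```

Emit:
drive_tool(rows=[{"x":0,"y":-0.2,"z":0,"twist":0,"hand":0},{"x":0,"y":-0.2,"z":0,"twist":0,"hand":0}])

```text
time: 4.22
eef_pos: [0.6424, -0.1083, 0.08]
tool_rot: [0.709, 0.098, -0.689, 0.113]
contact_force: [0.2, -3.6, -0.4]
grip_width: 0.0
```

Emit:
drive_tool(rows=[{"x":0,"y":-0.2,"z":0,"twist":0,"hand":0},{"x":0,"y":-0.2,"z":0,"twist":0,"hand":0}])

```text
time: 4.38
eef_pos: [0.6406, -0.1026, 0.0798]
tool_rot: [0.709, 0.098, -0.689, 0.112]
contact_force: [0.0, -0.1, -0.7]
grip_width: -0.0001
```

```bash
python3 -c "
from st import *
st()
"
```

```text
t 4.3833 p [ 0.6406 -0.1026  0.0798] along -0.0541 across 0.0007 w -5.689002981201651e-05
F bench y,x,z -0.13 -0.01 -0.67
[[ 0.03   0.293 -0.956]
 [-0.014 -0.956 -0.294]
 [-0.999  0.023 -0.024]]
```

Emit:
drive_tool(rows=[{"x":0,"y":-0.2,"z":0,"twist":0,"hand":0},{"x":0,"y":-0.2,"z":0,"twist":0,"hand":0},{"x":0,"y":-0.2,"z":0,"twist":0,"hand":0}])

```text
time: 4.63
eef_pos: [0.6382, -0.0947, 0.0797]
tool_rot: [0.709, 0.099, -0.69, 0.111]
contact_force: [-0.4, -5.0, 0.2]
grip_width: -0.0001
```

Emit:
drive_tool(rows=[{"x":0,"y":-0.2,"z":0,"twist":0,"hand":0},{"x":0,"y":-0.2,"z":0,"twist":0,"hand":0}])

```text
time: 4.8
eef_pos: [0.6374, -0.092, 0.0797]
tool_rot: [0.709, 0.098, -0.689, 0.113]
contact_force: [0.3, -5.0, -1.2]
grip_width: -0.0002
```

Emit:
drive_tool(rows=[{"x":0,"y":-0.2,"z":0,"twist":0,"hand":0},{"x":0,"y":-0.2,"z":0,"twist":0,"hand":0}])

```text
time: 4.97
eef_pos: [0.6361, -0.0885, 0.0797]
tool_rot: [0.709, 0.098, -0.689, 0.113]
contact_force: [-1.0, -0.8, -0.0]
grip_width: -0.0001
```

Emit:
drive_tool(rows=[{"x":0,"y":-0.2,"z":0,"twist":0,"hand":0},{"x":0,"y":-0.2,"z":0,"twist":0,"hand":0}])

```text
time: 5.13
eef_pos: [0.6344, -0.0827, 0.0795]
tool_rot: [0.709, 0.099, -0.69, 0.112]
contact_force: [0.4, -1.3, -0.7]
grip_width: 0.0001
```

Emit:
drive_tool(rows=[{"x":0,"y":-0.2,"z":0,"twist":0,"hand":0},{"x":0,"y":-0.2,"z":0,"twist":0,"hand":0}])

```text
time: 5.3
eef_pos: [0.6328, -0.0772, 0.0792]
tool_rot: [0.709, 0.099, -0.69, 0.111]
contact_force: [0.1, -3.9, -0.5]
grip_width: -0.0001
```

```bash
python3 -c "
from st import *
st()
for n in ['scene','top']: cv2.imwrite(f'pics/{n}2.png',arm.read_camera(n)[:,:,::-1])
a=cv2.imread('pics/scene2.png')[170:320,180:340]
cv2.imwrite('pics/z2.png',np.hstack([cv2.resize(a,(400,375),interpolation=2),cv2.resize(cv2.imread('pics/top2.png')[90:240,230:390],(400,375))]))
"
```

```text
t 5.3 p [ 0.6328 -0.0772  0.0792] along -0.0276 across 0.0011 w -9.379882731833341e-05
F bench y,x,z -3.72 -1.08 -0.51
[[ 0.029  0.294 -0.955]
 [-0.012 -0.956 -0.294]
 [-1.     0.02  -0.024]]
```

View pics/z2.png

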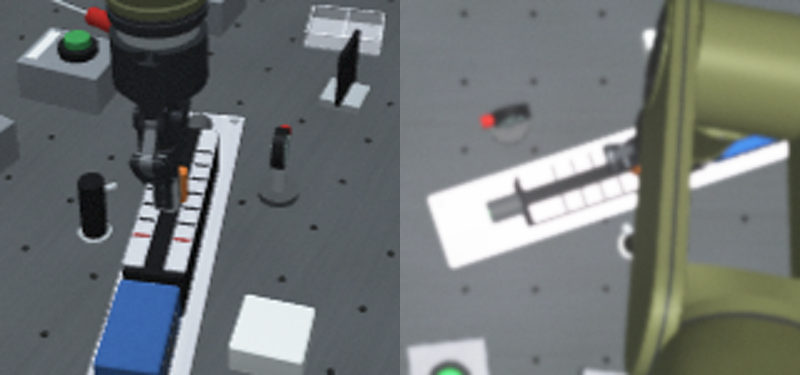

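Emit:
drive_tool(rows=[{"x":0,"y":-0.2,"z":0,"twist":0,"hand":0},{"x":0,"y":-0.2,"z":0,"twist":0,"hand":0}])

```text
time: 5.57
eef_pos: [0.632, -0.0748, 0.0793]
tool_rot: [0.709, 0.099, -0.689, 0.112]
contact_force: [0.5, -4.1, -1.7]
grip_width: -0.0002
```

Emit:
drive_tool(rows=[{"x":0,"y":-0.2,"z":0,"twist":0,"hand":0},{"x":0,"y":-0.2,"z":0,"twist":0,"hand":0}])

```text
time: 5.73
eef_pos: [0.6312, -0.0724, 0.0794]
tool_rot: [0.709, 0.098, -0.689, 0.113]
contact_force: [0.0, -4.9, -1.1]
grip_width: -0.0001
```

```bash
python3 -c "
from st import *
st()
"
```

```text
t 5.7333 p [ 0.6312 -0.0724  0.0794] along -0.0225 across 0.0011 w -5.272223153504366e-05
F bench y,x,z -4.63 -1.47 -1.13
[[ 0.031  0.295 -0.955]
 [-0.018 -0.955 -0.295]
 [-0.999  0.026 -0.024]]
```

Emit:
drive_tool(rows=[{"x":0,"y":-0.2,"z":0,"twist":0,"hand":0},{"x":0,"y":-0.2,"z":0,"twist":0,"hand":0}])

```text
time: 5.9
eef_pos: [0.6299, -0.0684, 0.0793]
tool_rot: [0.709, 0.098, -0.689, 0.113]
contact_force: [0.3, -0.9, 0.2]
grip_width: -0.0
```

Emit:
drive_tool(rows=[{"x":0,"y":-0.2,"z":0,"twist":0,"hand":0}])

```text
time: 5.98
eef_pos: [0.6289, -0.0654, 0.0791]
tool_rot: [0.709, 0.098, -0.689, 0.112]
contact_force: [-0.3, 0.7, -0.6]
grip_width: -0.0001
```

Emit:
drive_tool(rows=[{"x":0,"y":0.8,"z":0,"twist":0,"hand":0},{"x":0,"y":1,"z":0,"twist":0,"hand":0},{"x":-2,"y":0,"z":0,"twist":0,"hand":0},{"x":-3.5,"y":0,"z":0,"twist":0,"hand":0},{"x":-3.5,"y":0,"z":0,"twist":0,"hand":0}])

```text
time: 6.4
eef_pos: [0.6257, -0.0795, 0.1621]
tool_rot: [0.702, 0.102, -0.696, 0.108]
contact_force: [1.2, -0.4, 0.6]
grip_width: -0.0
```

Emit:
drive_tool(rows=[{"x":-3,"y":0,"z":0,"twist":0,"hand":0},{"x":-2,"y":2,"z":2,"twist":0,"hand":0},{"x":0,"y":0,"z":3.8,"twist":0,"hand":0},{"x":0,"y":0,"z":3.8,"twist":0,"hand":0},{"x":0,"y":0,"z":3.8,"twist":0,"hand":0}])

```text
time: 6.82
eef_pos: [0.5156, -0.1419, 0.2224]
tool_rot: [0.711, 0.102, -0.687, 0.113]
contact_force: [-0.5, -0.5, -0.6]
grip_width: 0.0002
```

```bash
python3 -c "
from st import *
st([.452,.340,.12])
for n in ['scene','top']: cv2.imwrite(f'pics/{n}3.png',arm.read_camera(n)[:,:,::-1])
a=cv2.imread('pics/scene3.png')[170:320,180:340]
cv2.imwrite('pics/z3.png',np.hstack([cv2.resize(a,(400,375),interpolation=2),cv2.resize(cv2.imread('pics/top3.png')[90:240,230:390],(400,375))]))
"
```

```text
t 6.8167 p [ 0.5156 -0.1419  0.2224] along -0.0527 across -0.1303 w 0.00018214910696243627
F bench y,x,z -0.34 -0.64 -0.55
[[ 0.037  0.299 -0.954]
 [-0.01  -0.954 -0.3  ]
 [-0.999  0.021 -0.032]]
shift cm tool [  9.51 -48.09  -8.05]
```

View pics/z3.png

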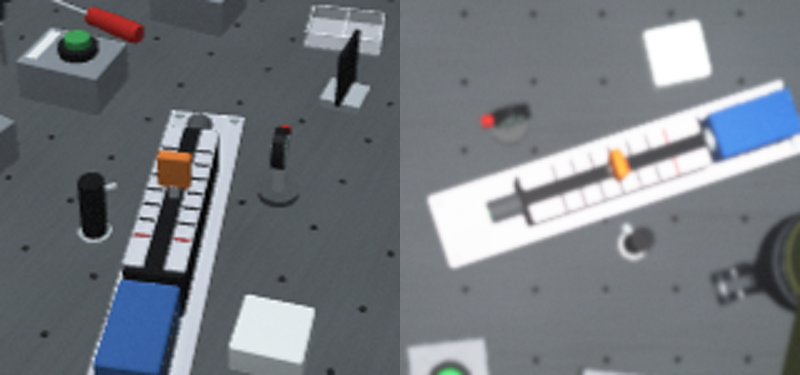

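```bash
python3 -c "
from st import *
T=arm.camera_model('top');S=arm.camera_model('scene')
L=((5,150,100),(18,255,255))
for m,a,b in((T,'top0','top3'),(S,'scene0','scene3')):
    P=[]
    for n in(a,b):
        r=blobs(load(n),*L,amin=15)[0]; print(n,r); r=[c for s,c in r if 200<c[0]<400]; P.append(onz(m,*r[0],.09))
    print((P[1]-P[0])@by)
im=load('top3'); cv2.imwrite('pics/z4.png',cv2.resize(im[120:190,270:370],None,fx=7,fy=7,interpolation=2))
"
```

```text
top0 [(array([337, 143,   8,  11,  45], dtype=int32), array([340.3, 148. ]))]
top3 [(array([314, 151,   5,  10,  23], dtype=int32), array([315.7, 155.5]))]
0.06405482118190423
scene0 [(array([237, 248,  15,  16, 191], dtype=int32), array([244.1, 255.4]))]
scene3 [(array([243, 231,  14,  14, 169], dtype=int32), array([249.4, 237. ]))]
0.060004290578834385
```

View pics/z4.png

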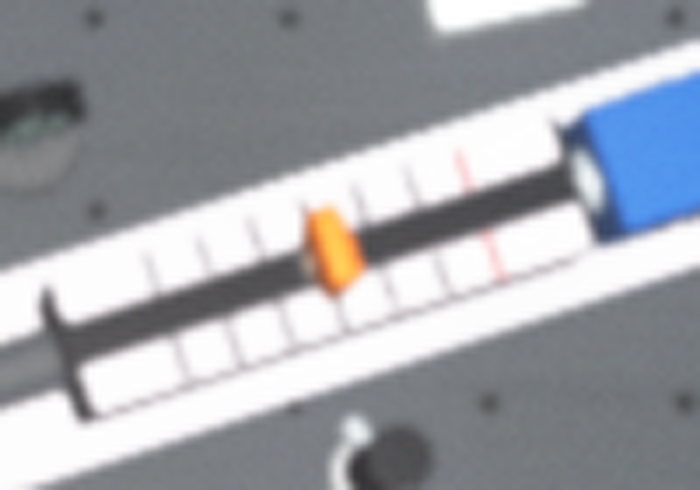

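Emit:
drive_tool(rows=[{"x":0,"y":-3.0,"z":-0.4,"twist":0,"hand":0},{"x":0,"y":-4.0,"z":-0.6,"twist":0,"hand":0},{"x":0,"y":-4.0,"z":-0.6,"twist":0,"hand":0},{"x":0,"y":-4.0,"z":-0.6,"twist":0,"hand":0},{"x":0,"y":-4.0,"z":-0.6,"twist":0,"hand":0}])

```text
time: 7.33
eef_pos: [0.4839, 0.0439, 0.2199]
tool_rot: [0.712, 0.093, -0.688, 0.105]
contact_force: [1.2, 0.7, -0.1]
grip_width: -0.0001
```

Emit:
drive_tool(rows=[{"x":0,"y":-4.0,"z":-0.7,"twist":0,"hand":0},{"x":0,"y":-4.0,"z":-0.7,"twist":0,"hand":0},{"x":0,"y":-4.0,"z":-0.7,"twist":0,"hand":0},{"x":0,"y":-4.0,"z":-0.7,"twist":0,"hand":0},{"x":0,"y":-4.0,"z":-0.7,"twist":0,"hand":0}])

```text
time: 7.75
eef_pos: [0.4636, 0.2525, 0.2187]
tool_rot: [0.714, 0.093, -0.687, 0.102]
contact_force: [0.9, 1.0, 0.4]
grip_width: 0.0002
```

```bash
python3 -c "
from st import *
st([.452,.340,.10])"
```

```text
t 7.75 p [0.4636 0.2525 0.2187] along 0.3383 across -0.0573 w 0.00019522127162290676
F bench y,x,z 0.7 1.15 0.35
[[ 0.039  0.274 -0.961]
 [-0.007 -0.962 -0.274]
 [-0.999  0.018 -0.036]]
shift cm tool [11.76 -8.95 -0.86]
```

Emit:
drive_tool(rows=[{"x":0,"y":-3.5,"z":-0.4,"twist":0,"hand":0},{"x":0,"y":-3.0,"z":-0.3,"twist":0,"hand":0},{"x":0,"y":-1,"z":0,"twist":0,"hand":0},{"x":0,"y":0,"z":0,"twist":0,"hand":0}])

```text
time: 8.08
eef_pos: [0.45, 0.3404, 0.2179]
tool_rot: [0.714, 0.099, -0.685, 0.103]
contact_force: [0.7, -0.0, 0.2]
grip_width: 0.0001
```

```bash
python3 -c "
from st import *
st([.452,.340,.10])"
```

```text
t 8.0833 p [0.45   0.3404 0.2179] along 0.4261 across -0.0429 w 0.00010947813113859906
F bench y,x,z -0.2 0.62 0.22
[[ 0.041  0.282 -0.959]
 [ 0.    -0.959 -0.282]
 [-0.999  0.011 -0.039]]
shift cm tool [11.79 -0.04  0.29]
```

Emit:
drive_tool(rows=[{"x":3,"y":0,"z":0,"twist":0,"hand":0},{"x":3.5,"y":0,"z":0.1,"twist":0,"hand":0},{"x":3,"y":0,"z":0.1,"twist":0,"hand":0},{"x":1,"y":0,"z":0,"twist":0,"hand":0},{"x":0,"y":0,"z":0,"twist":0,"hand":0}])

```text
time: 8.5
eef_pos: [0.458, 0.3381, 0.1123]
tool_rot: [0.717, 0.099, -0.683, 0.103]
contact_force: [-0.5, 0.4, 0.9]
grip_width: 0.0
```

```bash
python3 -c "
from st import *
st([.452,.340,.08])
for n in ['scene','top','wrist']: cv2.imwrite(f'pics/{n}5.png',arm.read_camera(n)[:,:,::-1])
a=cv2.imread('pics/scene5.png')[100:220,200:328]
cv2.imwrite('pics/z5.png',np.hstack([cv2.resize(a,(400,375),interpolation=2),cv2.resize(cv2.imread('pics/wrist5.png'),(400,375))]))
"
```

```text
t 8.5 p [0.458  0.3381 0.1123] along 0.4214 across -0.0361 w 1.0488819449066476e-05
F bench y,x,z 0.49 -0.36 0.85
[[ 0.048  0.282 -0.958]
 [ 0.002 -0.959 -0.283]
 [-0.999  0.011 -0.047]]
shift cm tool [ 3.2  -0.39  0.68]
```

View pics/z5.png

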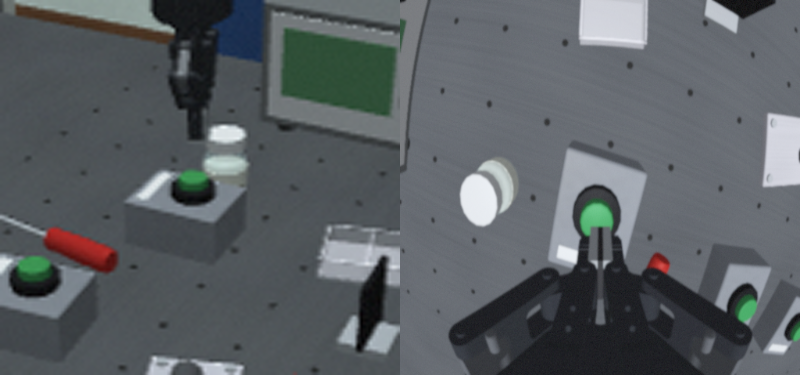

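Emit:
drive_tool(rows=[{"x":1.5,"y":-0.3,"z":0.6,"twist":0,"hand":0},{"x":1.0,"y":0,"z":0.3,"twist":0,"hand":0},{"x":0.4,"y":0,"z":0,"twist":0,"hand":0}])

```text
time: 8.9
eef_pos: [0.4573, 0.3416, 0.0917]
tool_rot: [0.723, 0.101, -0.677, 0.099]
contact_force: [0.3, -0.6, 0.4]
grip_width: -0.0005
```

```bash
python3 -c "
from st import *
st([.452,.340,.07])"
```

```text
t 8.9 p [0.4573 0.3416 0.0917] along 0.425 across -0.0357 w -0.00045668475484793514
F bench y,x,z -0.64 0.06 0.37
[[ 0.064  0.28  -0.958]
 [ 0.013 -0.96  -0.28 ]
 [-0.998  0.006 -0.065]]
shift cm tool [ 2.13 -0.01  0.69]
```

Emit:
drive_tool(rows=[{"x":0.8,"y":0,"z":0.6,"twist":0,"hand":0},{"x":0.8,"y":0,"z":0.4,"twist":0,"hand":0}])

```text
time: 9.07
eef_pos: [0.4519, 0.3402, 0.0779]
tool_rot: [0.725, 0.102, -0.674, 0.097]
contact_force: [-0.1, -0.4, -0.8]
grip_width: -0.0003
```

Emit:
drive_tool(rows=[{"x":0.4,"y":0,"z":0,"twist":0,"hand":0},{"x":0.3,"y":0,"z":0,"twist":0,"hand":0}])

```text
time: 9.23
eef_pos: [0.4517, 0.34, 0.0706]
tool_rot: [0.725, 0.102, -0.674, 0.097]
contact_force: [-0.2, -0.1, 2.4]
grip_width: -0.0
```

Emit:
drive_tool(rows=[{"x":0.3,"y":0,"z":0,"twist":0,"hand":0},{"x":0.3,"y":0,"z":0,"twist":0,"hand":0}])

```text
time: 9.4
eef_pos: [0.4519, 0.34, 0.0656]
tool_rot: [0.725, 0.102, -0.674, 0.097]
contact_force: [-9.4, -5.3, 37.6]
grip_width: -0.0
```

Emit:
drive_tool(rows=[{"x":0,"y":0,"z":0,"twist":0,"hand":0}])

```text
time: 9.48
eef_pos: [0.4517, 0.34, 0.0666]
tool_rot: [0.725, 0.102, -0.674, 0.097]
contact_force: [-2.0, -1.4, 4.2]
grip_width: -0.0003
```

Emit:
drive_tool(rows=[{"x":-1,"y":0,"z":0,"twist":0,"hand":0},{"x":-2.5,"y":0,"z":0,"twist":0,"hand":0},{"x":-3.5,"y":0,"z":0,"twist":0,"hand":0},{"x":-3.5,"y":0,"z":0,"twist":0,"hand":0},{"x":-2,"y":0,"z":0,"twist":0,"hand":0}])

```text
time: 9.9
eef_pos: [0.4411, 0.3366, 0.192]
tool_rot: [0.722, 0.101, -0.677, 0.099]
contact_force: [0.1, -0.6, 0.4]
grip_width: 0.0002
```

```bash
python3 -c "
from st import *
st()
for n in ['scene','top']: cv2.imwrite(f'pics/{n}6.png',arm.read_camera(n)[:,:,::-1])
a=load('scene6')[100:350,130:350];b=load('scene0')[100:350,130:350]
cv2.imwrite('pics/z6.png',np.hstack([cv2.resize(a,(400,455),interpolation=2),cv2.resize(b,(400,455),interpolation=2)]))
S=arm.camera_model('scene')
P=[onz(S,*[c for s,c in blobs(load(n),(5,150,100),(18,255,255),15)[0] if 200<c[0]<400][0],.09) for n in('scene0','scene6')]
print((P[1]-P[0])@by)
"
```

```text
t 9.9 p [0.4411 0.3366 0.192 ] along 0.4252 across -0.0526 w 0.00024509846281217684
F bench y,x,z -0.6 -0.1 0.36
[[ 0.063  0.279 -0.958]
 [ 0.012 -0.96  -0.279]
 [-0.998  0.007 -0.064]]
0.060004290578834385
```

View pics/z6.png

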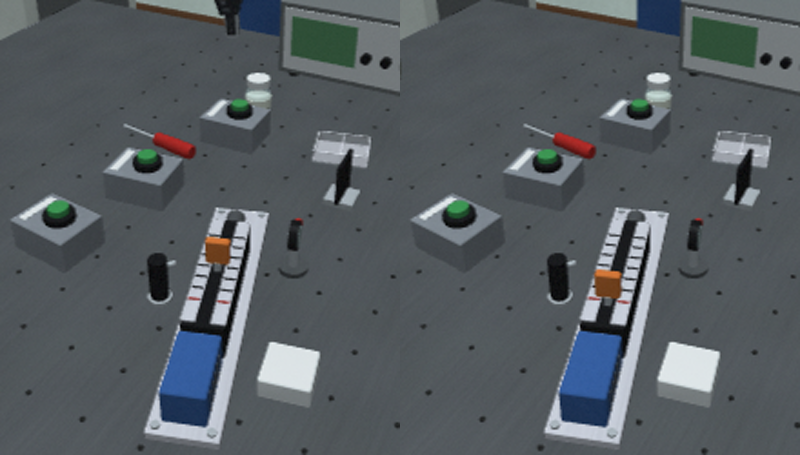

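View pics/top6.png

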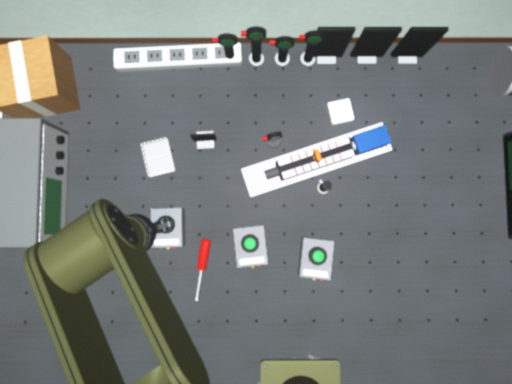

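Emit:
drive_tool(rows=[{"x":0,"y":0,"z":0,"twist":0,"hand":0},{"x":0,"y":0,"z":0,"twist":0,"hand":0}])

```text
time: 10.17
eef_pos: [0.4429, 0.3379, 0.194]
tool_rot: [0.725, 0.102, -0.674, 0.098]
contact_force: [-0.5, -0.3, 0.4]
grip_width: 0.0004
```

```bash
python3 -c "
from plant import arm
print(arm.hand_in())"
```

```text
the job is handed in; nothing more can be done
None
```

I pushed the lever from home into the third click with the shut fingertips, then pressed the green button on the leftmost controller and let it come up. The job was handed in at about 10.2 s of the 64 s; no verdict was reported.

- **Lever:** I felt three snaps, and the pushing force read about 5 N each time (limit 18 N). Before the press, the scene camera put the lever's travel at 60 mm and the top camera at 64 mm. The 64 mm came from a partly shaded orange patch. In the top picture the tab sits on the third mark past the red one. The scene-camera reading was still 60 mm after the press.
- **Button:** Contact came with the fingertips at about 71 mm height. I pressed down to 66 mm, where the force rose to about 38 N at the end stop, well above the 5 N the button needs. That was harder than needed and close to 40 N, though that limit covers the arm and gripper body, and only the fingertips touched the button. In the scene picture the button looks up again, as at the start.
- **Bystanders:** By eye, the before and after pictures show nothing moved. The arm ended clear of everything at 0.19 m, with contact force near zero.
- **Drift:** The tool tilted by about 4° over the run, with no visible effect on the result.

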